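# Set the dividing turntable to the red line and clamp it

### The job

The copper bowl on the dividing turntable is to be marked out at its next division: push the clamp lever back to its released stop, push the turning handle round until the white index line on the plate lines up with the red line on the scale ring, then push the clamp lever home to its stop again to lock the plate. Push with light fingertips, without gripping or forcing anything, and pick nothing up. Leave the bowl in the middle of the plate, the scale ring as it is set, and everything else on the bench where it stands.

Things in the scene. Friction and masses are not known exactly. Their poses are not given: they have to be found in the camera images.
- turntable: the whole dividing turntable, bolted to the bench: green round base 260 mm across and 46 mm high, with the scale ring, plate and clamp on it. Origin under its centre, on the bench. The clamp lever's boss stands on the ear 165 mm from the centre along this frame's -y, and the lever points away from the turntable
- hub (a point): centre of the dividing turntable, on its upright axis, level with the plate's top face, 60 mm above the bench. Aluminium scale ring 268 mm across, black lines every 10 degrees, top 58 mm above the bench; inside it the dark steel plate, 210 mm across, which turns either way without end while unclamped
- index (a point): outer end of the white index line (4 mm wide, 30 mm long, radial) painted on the turning plate, at the plate's edge, 106 mm from the centre; it turns with the plate and is on the opposite side to the turning handle
- red_line (a point): inner end of the one red line (4 mm wide, 26 mm long, radial) on the aluminium scale ring, 106 mm from the centre. When index and red line are in line this point and index coincide. The ring is stiff and is not to be turned
- handle (a point): turning handle: a round upright wooden peg, 18 mm across, on the plate 90 mm from the centre; it rises from the plate's face to 50 mm above it. This point is on its axis, 25 mm above the plate's face (85 mm above the bench). With the clamp released a sideways push of about 2 to 4 N on it turns the plate, which stops at once when the push stops
- clamp (a joint): angle of the clamp lever: 0 = released (stop), 1.2 rad = home, locked (stop); it grows anticlockwise seen from above. It stays where it is left. Above 0.8 rad it presses a brake shoe on the plate inside the base and the plate is held fast; below 0.8 rad the plate is free. A push of 3 to 7 N sideways at the ball moves it
- clamp_pivot (a point): axis of the clamp lever (upright), 70 mm above the bench, at the middle of its steel boss (30 mm across, top 84 mm above the bench) on the side ear of the green base
- clamp_ball (a point): centre of the black ball (26 mm across) at the end of the clamp lever, 75 mm from the lever's axis, 82 mm above the bench; there is free space below it down to the bench and 50 mm and more to either side
- bowl_mid (a point): the loose copper bowl being marked out (100 mm across the rim, 46 mm high, 0.2 kg): centre, half-way up. It stands on a rubber pad in the middle of the plate, its rim 108 mm above the bench, and turns with the plate
- hammer: hammer, wooden handle, 270 mm long, lying on the bench (bystander); origin under its middle
- mallet: wooden mallet, head 60 mm across, 230 mm long, lying (bystander); origin under its middle
- scribing_block: scribing block: dark steel foot 75 x 55 mm, post 190 mm high, with a slanting scriber (bystander); origin under its middle
- sugar_pot: lidded copper pot 92 mm across, 130 mm high (bystander); origin under its middle
- coffee_cup: small brass cup 64 mm across, 55 mm high (bystander); origin under its middle
- dividers: steel spring dividers lying flat, 175 mm long (bystander); origin on the bench near their middle
Not all that is in view belongs to the job. What is shaped like the part that bears bowl_mid but green or purple is not meant.

How it is judged:
On the way, in this order (a step that is already met when the one before it is completed fails the run):
1. the clamp lever is swung back to its released stop (within 0.2 rad) (value of joint clamp below 0.2 rad), for 0.2 s.
2. with the clamp released, the plate is turned until the white index line is in line with the red line (within 4 mm at the plate's edge) and rests there (horizontal distance between index and red_line below 0.004 m and value of joint clamp below 0.6 rad), for 0.5 s.
3. the clamp lever is pushed home (within 0.15 rad of its stop) (value of joint clamp above 1.05 rad), for 0.2 s.
At the end, for the whole second after the job is handed in: The white index line is within 4 mm of the red line at the plate's edge, the clamp lever is home (within 0.15 rad of its locked stop), and the bowl stands upright within 12 mm of the middle of the plate (horizontal distance between index and red_line below 0.004 m and value of joint clamp above 1.05 rad and horizontal distance between bowl_mid and hub below 0.012 m and angle between bowl_mid's own z axis and vertical below 0.1 rad); the robot touches nothing.
It fails at once if the handle, lever or turntable is gripped or forced (the fingers press on it with more than 35 N) (contact force between the fingers and turntable above 35 N).
It fails at once if the bowl is lifted, tipped or pushed off the middle of the plate (height (world z) of bowl_mid above 0.097 m or angle between bowl_mid's own z axis and vertical above 0.2 rad or horizontal distance between bowl_mid and hub above 0.02 m).
It fails at once if the scale ring is turned from its setting (more than 4 mm) (distance of red_line from where it was at the start of the episode above 0.004 m).
It fails at once if a tool or vessel on the bench is shifted more than 20 mm, or picked up (distance of any of hammer, mallet, scribing_block, sugar_pot, coffee_cup, dividers from where it was at the start of the episode above 0.02 m).
It also fails if it takes over 64 s, if anything falls off the work surface, if the arm or the gripper's body presses on something with over 40 N, if the wrist force passes 120 N, or if a joint passes its speed limit or range.

### The arm

A 6-joint arm with a two-finger parallel gripper is mounted at the origin on the work surface. World frame = base frame: x ahead of the robot, y to its left, z up, the work surface at z = 0. Lengths are in m, angles in rad, forces in N, time in s.
With the tool pointing down it reaches from about 0.375 to 0.975 m from the base axis. Payload 3.8 kg.
Tool frame: the origin (TCP) lies midway between the tips of the shut fingers; the grasp point (between the pads) lies 19 mm behind it; z points along the fingers, y is the direction in which the jaws open and shut (so a half turn about z gives the same grasp; the last joint's range is limited). The gripper opens to 85 mm and grips with 20 to 120 N. Pads are 22 mm wide; open, the fingers measure 114 mm over their backs; the gripper's body (76 mm by 85 mm) begins 54 mm behind the grasp point. The pads swing forward as they close: fully open they stand 13 mm farther back than shut.
Start: joints at [-1.225, 0.264, 1.604, -0, 1.274, -0.037], TCP at [0.252, -0.626, 0.231] pointing down, gripper open.
Joint ranges: [-2.63, 2.63], [-0.94, 2.18], [0.31, 2.57], [-1.31, 4.45], [0, 2.66], [-2.55, 2.55]. Speed limits (rad/s): [2.57, 2.57, 3.14, 3.14, 3.14, 3.14].

### API

Orientations are given as a rotation vector (axis times angle).
In Python, from workcell import bot gives the robot as it stands. The module is installed in compiled form; this text tells all that it offers.
- The arm moves only by the tool play_rows, never from a script. Its argument "series" is a list of rows, each an object with "translation": the shift along the tool's x, y, z in m, a list of three; "spin": the turn about the tool's z in units of 5 degrees (1.0 is 5 degrees). In form: [{"translation": [dx, dy, dz], "spin": spin}, ...]. A call has 1 to 5 rows; each row shifts and turns the commanded pose from where the row before left it, along the tool's axes as they then stand; what a row does not reach is not made up. A row lasts 1/10 s, in which the tool goes at most 50 mm and 8.59 degrees, less where a joint would pass 70% of its speed; a pose out of reach is approached as far as the arm can. A call is refused whole if a number of a shift passes 0.05 or a number of a turn 1, either way. A call with a gripper value outside its range is refused whole. "jaw" is the gripper's target within -1 to 1 (fully open at 1, half-way at 0, shut at -1), set as the call begins (left out, the last holds). The fingers move at their own pace and stop on an object; "force" is the grip in N (left out, the last holds). Time passes only in rows, so rows that do not move let the fingers close. It gives the time, the measured TCP pose, the force and the opening at its end, in the units of the state.
- bot.read_state(): the state, without advancing time (a new reading comes with each control period).
- bot.read_camera(name): name is "scene" or "side" or "wrist"; returns the picture (420x560x3 uint8, blue, green, red); there is no depth.
- bot.get_calibration(name): a dict with "fov_y" (degrees; the focal length in pixels is half the picture's height over the tangent of half this angle, whatever the lens; pixels are square), "cx", "cy" (the principal point, pixels), "k1" (the pictures are not rectified: a ray, as slopes to the right and down, at radius r is drawn at 1 + k1 r^2 times it, then the intrinsics apply), "R" (3x3) and "t" (3): a world point X has camera coordinates R X + t. Camera axes: x right, y down, z forward; pixel columns grow to the right and rows downward; lengths in m; the calibration is good to about 2 mm. A picture is of the moment at which its call begins: read the wrist's pose just before it. get_calibration takes no time and is no camera call; for the wrist camera it gives the pose at the moment of the call.
- bot.finish_job(): hands the job in, once; it reports no verdict.
The state is a dict: "time": time; "q": joint angles; "joint_vel": joint speeds; "joint_torque": joint torques, N m; "tool_pos": TCP position; "tcp_rot": TCP orientation; "wrist_force": force on the tool from outside, world axes, zero at the start; "torque": the same for the moment, N m; "width": opening from 0.0 (shut) to 1.0 (fully open).
Only numpy, scipy, OpenCV 4.12 (cv2) and the standard library are available. Lean on these libraries where they do the work, as an engineer would, in place of code of your own. Each camera call takes 0.05 s, during which the arm holds its last target. There are 200 camera calls.

## Working session

There is one attempt and no reset: what is moved stays moved. The work goes in short steps, Python scripts to look and compute and a tool call to move; the robot and the scene stay as the last step left them, time stands still between calls to the robot, and variables do not carry over. Pictures are saved under pics/ and viewed, about 8 in all and at most 12, crops included, and the job is handed in when it is done.

Besides the shell and the picture viewer there is one more tool, called after "Emit:" as name(argument=value, ...), one argument or row to a line, values as JSON. play_rows: Moves the arm, as the interface text tells. Its arguments: {"type":"object","properties":{"series":{"type":"array","items":{"type":"object","properties":{"translation":{"type":"array","items":{"type":"number"}},"spin":{"type":"number"}}}},"jaw":{"type":"number"},"force":{"type":"number"}},"required":["series"]}

```bash
mkdir -p pics; cat > h.py <<'E'
import numpy as np, cv2
from workcell import bot
def cal(n):
    c=bot.get_calibration(n); c['f']=210/np.tan(np.radians(c['fov_y'])/2); c['R']=np.array(c['R']); c['t']=np.array(c['t']); return c
def ray(c,u,v):
    d=np.array([(u-c['cx'])/c['f'],(v-c['cy'])/c['f']]); x=d.copy()
    for _ in range(30): x=d/(1+c['k1']*(x@x))
    return -c['R'].T@c['t'], c['R'].T@np.array([x[0],x[1],1])
def onz(c,u,v,z):
    o,d=ray(c,u,v); return o+d*(z-o[2])/d[2]
def proj(c,X):
    p=c['R']@np.array(X)+c['t']; x=p[:2]/p[2]; x=x*(1+c['k1']*(x@x)); return x*c['f']+[c['cx'],c['cy']]
E
python3 - <<'E'
from h import *
for n in ['scene','side']:
    im=bot.read_camera(n); cv2.imwrite(f'pics/{n}0.png',im); c=cal(n); print(n,c['f'],c['k1'],-c['R'].T@c['t'],c['R'][2])
s=bot.read_state(); print(s)
E
```

```text
scene 514.7855055387363 -0.006098604141872192 [ 1.45068988 -0.36282063  1.01341515] [-0.69661887  0.27718805 -0.66173176]
side 394.8449378227154 -0.07129484718446075 [0.21273926 0.89769301 0.85933048] [ 0.2386964  -0.73052278 -0.63981287]
{'time': 0.1, 'q': array([-1.22491875e+00,  2.64644251e-01,  1.60528263e+00,  3.64677999e-06,
        1.27373032e+00, -3.69230944e-02]), 'joint_vel': array([ 0.00065776, -0.00089796, -0.0022204 , -0.00097315, -0.00037805,
       -0.00046329]), 'joint_torque': array([ 8.70177155e-04, -5.16707182e+01, -3.68589127e+01,  2.18303421e-05,
        6.34548749e-03, -2.22936166e-05]), 'tool_pos': array([ 0.25187614, -0.62549964,  0.23008476]), 'tcp_rot': array([-3.08222047e+00, -5.97247416e-01,  4.93246373e-04]), 'wrist_force': array([-0.02969908,  0.08048595, -0.3460919 ]), 'torque': array([-0.02079074, -0.00434399, -0.01873699]), 'width': 0.9990371690785915}
```

View pics/scene0.png

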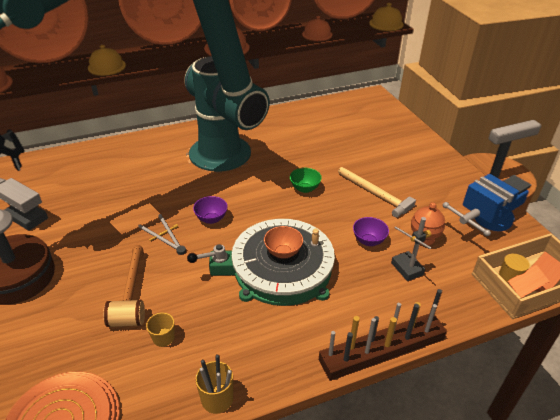

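View pics/side0.png

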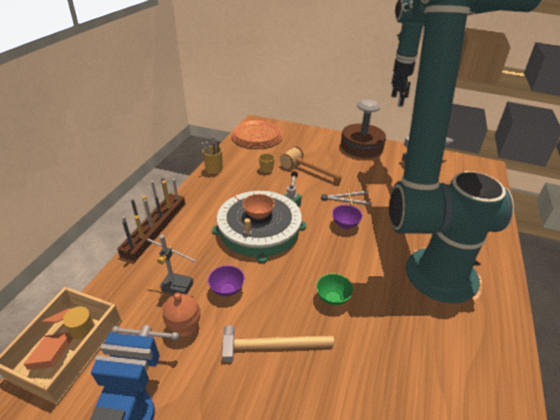

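The scene picture shows the turntable at (283,257) with the copper bowl on it. The handle peg is at (316,238), the red line near (277,287), the clamp boss at (219,250) and the ball at (191,257). The purple bowls at (211,210) and (371,232) and the green one at (305,180) stand on the bench and are decoys. The side view agrees. Next I take an enlarged crop and measurements.

```bash
python3 - <<'E'
from h import *
a=cv2.imread('pics/scene0.png'); c=cal('scene')
cv2.imwrite('pics/crop0.png',cv2.resize(a[210:310,170:350],None,fx=4.4,fy=4.4,interpolation=cv2.INTER_CUBIC))
# ring/plate: hub from ring's light pixels fit ellipse on z=.058 ; 
b,g,r=[a[:,:,i].astype(int) for i in range(3)]
m=((r>150)&(g>140)&(b>120)); mm=np.zeros_like(m); mm[210:305,225:340]=m[210:305,225:340]
v,u=np.nonzero(mm); P=np.array([onz(c,x,y,.058)[:2] for x,y in zip(u,v)])
h=cv2.convexHull(P.astype(np.float32))[:,0]; print('ring enclosing',cv2.minEnclosingCircle(h), len(P))
H=np.array(cv2.minEnclosingCircle(h)[0])
red=(r>150)&(g<90)&(b<90); 
v,u=np.nonzero(red)
for x,y in zip(u,v):
    p=onz(c,x,y,.058)[:2]; d=p-H
    if .10<np.hypot(*d)<.137: print('red',x,y,np.hypot(*d),np.degrees(np.arctan2(d[1],d[0])))
for n,(x,y),z in [('ball',(191.5,257.5),.082),('boss',(219,244),.084),('handletop',(316.5,232),.110)]:
    p=onz(c,x,y,z)[:2]; d=p-H; print(n,p,np.hypot(*d),np.degrees(np.arctan2(d[1],d[0])))
E
```

```text
ring enclosing ((0.583824098110199, -0.00010211690096184611), 0.1367456465959549) 2337
red 278 227 0.10072890511474762 165.13276384505014
red 280 227 0.10029090192715687 162.01566839696576
red 285 227 0.10050575975872869 154.1841375249443
red 286 227 0.10077291191084903 152.6298127024744
red 277 284 0.10663074154487255 -29.122220120482556
red 277 285 0.10981199134221242 -28.89823354241812
red 277 286 0.11298269393157262 -28.68764515798314
red 277 287 0.11614277295268266 -28.48929290284409
red 276 289 0.12275085863347365 -29.246257953867477
red 276 290 0.12587049102329326 -29.049393470055854
ball [ 0.53804316 -0.22777539] 0.2322305139563895 -101.3695147266805
boss [ 0.51841025 -0.15014172] 0.1636791217517851 -113.55610447888037
handletop [0.59201941 0.08991264] 0.09038705818264058 84.79789798005186
```

View pics/crop0.png

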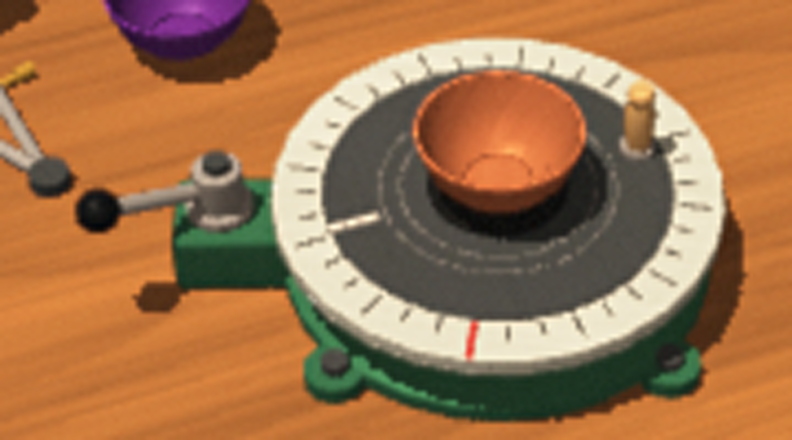

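The handle is at 85°, so the index is at about -95°. The red line is at -29°, which means turning the plate about +66° anticlockwise. The lever stands at about -76°, its home position, and has to swing clockwise. I close the fingers and approach the ball from its +x side.

Emit:
play_rows(
  series=[
    {"translation": [0.03, -0.0175, 0], "spin": 0},
    {"translation": [0.03, -0.0175, 0], "spin": 0},
    {"translation": [0.03, -0.0175, 0], "spin": 0},
    {"translation": [0.03, -0.0175, 0], "spin": 0},
    {"translation": [0.03, -0.0175, 0], "spin": 0},
  ],
  jaw=-1,
  force=20,
)

```text
time: 0.6
tool_pos: [0.359, -0.4875, 0.2307]
tcp_rot: [-3.083, -0.597, 0.001]
wrist_force: [0.5, 0.3, 0.7]
width: 0.145
```

Emit:
play_rows(
  series=[
    {"translation": [0.03, -0.0175, 0], "spin": 0},
    {"translation": [0.03, -0.0175, 0], "spin": 0},
    {"translation": [0.03, -0.0175, 0], "spin": 0},
    {"translation": [0.03, -0.0175, 0], "spin": 0},
    {"translation": [0.03, -0.0175, 0], "spin": 0},
  ],
)

```text
time: 1.1
tool_pos: [0.4654, -0.3503, 0.2307]
tcp_rot: [-3.084, -0.597, 0.001]
wrist_force: [0.3, 0.4, -0.1]
width: -0.001
```

Emit:
play_rows(
  series=[
    {"translation": [0.03, -0.0175, 0], "spin": 1},
    {"translation": [0.03, -0.0175, 0], "spin": 0.6},
    {"translation": [0.03, -0.0175, 0], "spin": 0},
    {"translation": [0.03, -0.0175, 0], "spin": 0},
    {"translation": [0.02, -0.0175, 0], "spin": 0},
  ],
)

```text
time: 1.6
tool_pos: [0.5761, -0.227, 0.2307]
tcp_rot: [-3.118, -0.382, 0.0]
wrist_force: [-0.1, 0.0, -0.8]
width: 0.002
```

```bash
python3 - <<'E'
from h import *
s=bot.read_state(); c=cal('wrist'); im=bot.read_camera('wrist'); cv2.imwrite('pics/w1.png',im); print(s['tool_pos'],s['tcp_rot'],s['q'],s['time'])
np.save('w1.npy',c,allow_pickle=True)
for X in [(.584,0,.06),(.518,-.151,.084),(.536,-.224,.082)]: print(proj(c,X))
E
```

```text
[ 0.57612546 -0.22704     0.23067756] [-3.11774584e+00 -3.82186362e-01  3.68449597e-04] [-4.15792378e-01  1.60245693e-01  1.72948250e+00  3.33896684e-04
  1.25232676e+00  9.10948024e-01] 1.6
[ 66.56784108 130.17734565]
[193.47827347 231.60949461]
[267.67474742 231.27274986]
```

View pics/w1.png

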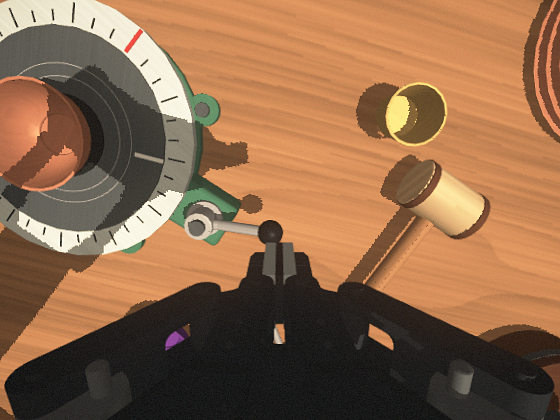

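Wrist view: ball at (270,232), boss cap at (203,218), index line from (135,154) to (163,161), red line from (126,51) to (141,31).

```bash
python3 - <<'E'
from h import *
c=np.load('w1.npy',allow_pickle=True).item()
p=lambda u,v,z: onz(c,u,v,z)[:2].round(4)
print('ball',p(270,232,.082),'bosscap',p(203,217,.086))
i0,i1,r0,r1=p(135,154,.06),p(163,161,.06),p(126,51,.058),p(141,31,.058)
print(i0,i1,r0,r1); 
# intersect the two lines -> hub
A=np.array([i1-i0,-(r1-r0)]).T; t=np.linalg.solve(A,r0-i0); print('hub by lines',i0+t[0]*(i1-i0))
for H in [np.array([.5838,0])]:
    for n,q in zip('i0 i1 r0 r1'.split(),[i0,i1,r0,r1]): d=q-H; print(n,np.hypot(*d),np.degrees(np.arctan2(d[1],d[0])))
E
```

```text
ball [ 0.5358 -0.2265] bosscap [ 0.5364 -0.158 ]
[ 0.5767 -0.0726] [ 0.5765 -0.102 ] [ 0.6724 -0.0499] [ 0.6932 -0.0616]
hub by lines [0.57721864 0.00363952]
i0 0.07294635014858522 -95.58554457432443
i1 0.10226089184042939 -94.09360058533154
r0 0.10168564303774649 -29.38844715935107
r1 0.12555046794018734 -29.38261286937829
```

Emit:
play_rows(
  series=[
    {"translation": [0, 0, 0.04], "spin": 0.8},
    {"translation": [0, 0, 0.04], "spin": 0},
    {"translation": [0, 0, 0.04], "spin": 0},
    {"translation": [0, -0.006, 0.035], "spin": 0},
    {"translation": [0, 0, 0], "spin": 0},
  ],
)

```text
time: 2.15
tool_pos: [0.5682, -0.22, 0.0695]
tcp_rot: [-3.123, -0.272, 0.019]
wrist_force: [-0.6, 1.5, 0.1]
width: -0.001
```

Emit:
play_rows(
  series=[
    {"translation": [-0.007, 0, 0], "spin": 0},
    {"translation": [-0.007, 0, 0], "spin": 0},
    {"translation": [-0.0066, 0.0018, 0], "spin": 1},
    {"translation": [-0.0066, 0.0018, 0], "spin": 1},
    {"translation": [-0.0066, 0.0018, 0], "spin": 1},
  ],
)

```text
time: 2.65
tool_pos: [0.5433, -0.2338, 0.0798]
tcp_rot: [3.136, -0.145, 0.012]
wrist_force: [3.3, -0.6, -0.9]
width: 0.0
```

Emit:
play_rows(
  series=[
    {"translation": [-0.0066, 0.0018, 0], "spin": 1},
    {"translation": [-0.0066, 0.0018, 0], "spin": 1},
    {"translation": [-0.0066, 0.0018, 0], "spin": 1},
    {"translation": [-0.0066, 0.0018, 0], "spin": 1},
    {"translation": [-0.0066, 0.0018, 0], "spin": 1},
  ],
)

```text
time: 3.15
tool_pos: [0.5097, -0.2353, 0.0802]
tcp_rot: [3.029, -0.82, 0.015]
wrist_force: [2.8, -4.2, -2.2]
width: -0.001
```

Emit:
play_rows(
  series=[
    {"translation": [-0.0066, 0.0018, 0], "spin": 1},
    {"translation": [-0.0066, 0.0018, 0], "spin": 1},
    {"translation": [-0.0066, 0.0018, 0], "spin": 1},
    {"translation": [0, 0, 0], "spin": 0},
  ],
)

```text
time: 3.55
tool_pos: [0.4893, -0.2277, 0.0799]
tcp_rot: [2.899, -1.205, 0.011]
wrist_force: [1.0, -3.3, 1.4]
width: 0.002
```

```bash
python3 - <<'E'
from h import *
s=bot.read_state(); c=cal('wrist'); im=bot.read_camera('wrist'); a=bot.read_camera('scene')
cv2.imwrite('pics/w2.png',np.hstack([cv2.resize(im,(400,300)),cv2.resize(a[210:310,170:303],(400,300),interpolation=cv2.INTER_CUBIC)])); np.save('w2.npy',c,allow_pickle=True); print(s['tool_pos'],s['tcp_rot'],s['wrist_force'],s['q'],s['time'])
E
```

```text
[ 0.48932283 -0.22769471  0.07993831] [ 2.89944455 -1.20456653  0.01145483] [ 0.96648324 -3.31733071  1.40624983] [-4.80889901e-01  1.50472629e-01  2.04089899e+00 -1.51110308e-03
  9.42790245e-01  1.87829314e+00] 3.55
```

View pics/w2.png

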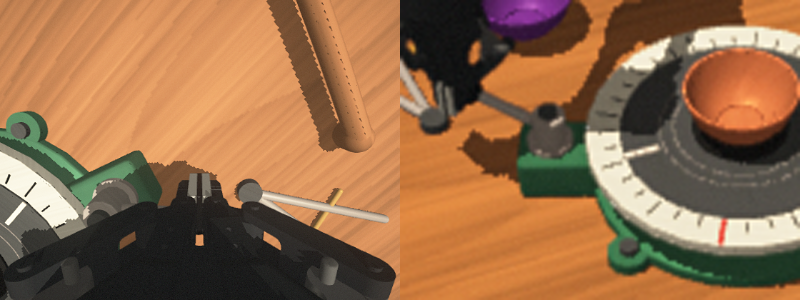

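The lever has swung about 55° and contact holds lightly at about 3 N. The divider joint lies low beside the finger, and the tip is 80 mm above the bench. I continue in small steps.

Emit:
play_rows(
  series=[
    {"translation": [-0.0066, 0.0018, 0], "spin": 1},
    {"translation": [-0.0066, 0.0018, 0], "spin": 1},
    {"translation": [0, 0, 0], "spin": 0},
  ],
)

```text
time: 3.95
tool_pos: [0.4772, -0.2188, 0.078]
tcp_rot: [-2.786, 1.451, -0.005]
wrist_force: [1.2, -1.6, 1.5]
width: 0.002
```

Emit:
play_rows(
  series=[
    {"translation": [-0.003, 0.0008, 0], "spin": 0.5},
    {"translation": [0, 0, 0], "spin": 0},
  ],
)

```text
time: 4.15
tool_pos: [0.475, -0.2169, 0.0775]
tcp_rot: [2.755, -1.509, 0.005]
wrist_force: [0.8, -2.5, 3.6]
width: -0.003
```

Emit:
play_rows(
  series=[
    {"translation": [-0.003, 0.0008, 0], "spin": 0.5},
    {"translation": [0, 0, 0], "spin": 0},
  ],
)

```text
time: 4.35
tool_pos: [0.4745, -0.2169, 0.0778]
tcp_rot: [2.721, -1.567, 0.013]
wrist_force: [5.2, -8.8, -1.9]
width: 0.005
```

Emit:
play_rows(
  series=[
    {"translation": [-0.002, 0, 0], "spin": 0},
    {"translation": [0, 0, 0], "spin": 0},
  ],
)

```text
time: 4.55
tool_pos: [0.4745, -0.2167, 0.0779]
tcp_rot: [2.721, -1.564, 0.018]
wrist_force: [6.5, -15.4, -5.1]
width: 0.003
```

The force rose to 17 N with no further movement, so the lever is at its released stop. I back off, rise and turn for the handle.

Emit:
play_rows(
  series=[
    {"translation": [0.01, 0, 0], "spin": 0},
    {"translation": [0.02, 0, 0], "spin": 0},
    {"translation": [0, 0, -0.04], "spin": -1},
    {"translation": [0, 0, -0.04], "spin": -1},
    {"translation": [0, 0, -0.04], "spin": -1},
  ],
)

```text
time: 5.05
tool_pos: [0.4845, -0.2371, 0.1961]
tcp_rot: [-2.904, 1.194, 0.007]
wrist_force: [0.3, -0.3, -0.3]
width: -0.001
```

Emit:
play_rows(
  series=[
    {"translation": [0, 0, 0], "spin": -1},
    {"translation": [0, 0, 0], "spin": -1},
    {"translation": [0, 0, 0], "spin": -1},
    {"translation": [0, 0, 0], "spin": -1},
    {"translation": [0, 0, 0], "spin": -1},
  ],
)

```text
time: 5.55
tool_pos: [0.4848, -0.2371, 0.1954]
tcp_rot: [-3.093, 0.537, 0.004]
wrist_force: [-0.4, 0.4, -0.3]
width: 0.001
```

Emit:
play_rows(
  series=[
    {"translation": [0, 0, 0], "spin": -1},
    {"translation": [0, 0, 0], "spin": -1},
    {"translation": [0, 0, 0], "spin": -1},
    {"translation": [0.013, -0.042, 0], "spin": 0},
    {"translation": [0.013, -0.042, 0], "spin": 0},
  ],
)

```text
time: 6.05
tool_pos: [0.5181, -0.156, 0.1955]
tcp_rot: [-3.136, 0.14, 0.004]
wrist_force: [1.0, -0.0, -0.1]
width: -0.0
```

Emit:
play_rows(
  series=[
    {"translation": [0.013, -0.042, 0], "spin": 0},
    {"translation": [0.013, -0.042, 0], "spin": 0},
    {"translation": [0.013, -0.042, 0], "spin": 0},
    {"translation": [0, 0, 0], "spin": 0},
  ],
)

```text
time: 6.45
tool_pos: [0.5694, -0.0295, 0.1955]
tcp_rot: [-3.136, 0.127, 0.003]
wrist_force: [-0.8, -0.7, -0.8]
width: 0.0
```

```bash
python3 - <<'E'
from h import *
s=bot.read_state(); c=cal('wrist'); im=bot.read_camera('wrist'); a=bot.read_camera('scene')
cv2.imwrite('pics/w3.png',im); np.save('w3.npy',c,allow_pickle=True); print(s['tool_pos'],s['tcp_rot'],s['wrist_force'],s['q'],s['time'])
E
```

```text
[ 0.56938882 -0.02947913  0.19550843] [-3.13558569  0.12710232  0.00314632] [-0.84760991 -0.65953459 -0.78164815] [-0.09743464  0.09371756  1.8705027   0.00358133  1.17957177  1.55301892] 6.45
```

View pics/w3.png

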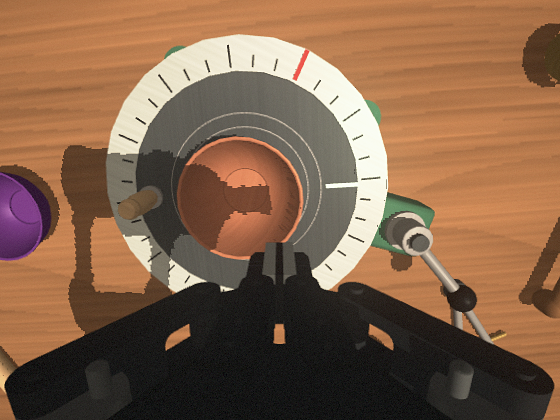

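The wrist view shows everything: index (326,186)–(357,184), red line (295,79)–(307,51), handle base (150,196) and top (130,210), boss cap (417,241), ball (462,298). The lever is swung back.

```bash
cat > meas.py <<'E'
from h import *
def meas(im,c,H0=(.583,.001)):
    b,g,r=[im[:,:,i].astype(int) for i in range(3)]
    red=(r>140)&(g<80)&(b<80)&(r-g>90); wht=(r>150)&(g>140)&(b>115)
    H=np.array(H0); v,u=np.mgrid[0:420,0:560]; out={}
    def pts(m,z):
        vv,uu=np.nonzero(m); return np.array([onz(c,x,y,z)[:2] for x,y in zip(uu,vv)])-H
    P=pts(red,.058); k=(np.hypot(*P.T)>.104)&(np.hypot(*P.T)<.137); out['red']=P[k]
    Q=pts(wht,.06); k=(np.hypot(*Q.T)>.073)&(np.hypot(*Q.T)<.101); out['idx']=Q[k]
    W=pts(wht,.058); k=(np.hypot(*W.T)>.11)&(np.hypot(*W.T)<.15); W=W[k]
    ell=cv2.convexHull(W.astype(np.float32))[:,0]
    A=np.c_[2*ell,np.ones(len(ell))]; s=np.linalg.lstsq(A,(ell**2).sum(1),rcond=None)[0]
    print('ring ctr',s[:2]+H,'r',np.sqrt(s[2]+s[:2]@s[:2]))
    for n in ('red','idx'):
        P=out[n]; a=np.degrees(np.arctan2(P[:,1],P[:,0])); print(n,len(P),'ang',np.median(a).round(2),'+-',a.std().round(2),'r',np.hypot(*P.T).min().round(4),np.hypot(*P.T).max().round(4))
E
python3 - <<'E'
from meas import *
c=np.load('w3.npy',allow_pickle=True).item(); im=cv2.imread('pics/w3.png')
meas(im,c)
p=lambda u,v,z: onz(c,u,v,z)[:2].round(4)
print('hbase',p(152,196,.06),'htop',p(128,212,.11),'boss',p(419,241,.086),'ball',p(462,298,.082),'bowl rim',p(239.5,199,.108))
E
```

```text
ring ctr [0.57738232 0.00083596] r 0.13460738765606403
red 11 ang -29.96 +- 0.42 r 0.104 0.1277
idx 428 ang -34.87 +- 49.74 r 0.0731 0.101
hbase [0.5801 0.0919] htop [0.5786 0.091 ] boss [ 0.5255 -0.1504] ball [ 0.4607 -0.1975] bowl rim [0.5817 0.0018]
```

Emit:
play_rows(
  series=[
    {"translation": [0.015, -0.039, 0], "spin": 0},
    {"translation": [0.015, -0.039, 0], "spin": 0},
    {"translation": [0.015, -0.039, 0], "spin": 0},
    {"translation": [0, 0, 0], "spin": 0},
  ],
)

```text
time: 6.95
tool_pos: [0.625, 0.0804, 0.1958]
tcp_rot: [-3.137, 0.134, 0.001]
wrist_force: [0.1, -0.9, 0.2]
width: 0.002
```

Emit:
play_rows(
  series=[
    {"translation": [0, 0, 0.035], "spin": 0},
    {"translation": [0, 0, 0.035], "spin": 0},
    {"translation": [0, 0, 0.034], "spin": 0},
    {"translation": [0, 0, 0], "spin": 0},
    {"translation": [0, 0, 0], "spin": 0},
  ],
)

```text
time: 7.45
tool_pos: [0.6228, 0.0763, 0.0917]
tcp_rot: [3.138, -0.14, -0.005]
wrist_force: [-0.1, 0.7, -0.3]
width: -0.001
```

Emit:
play_rows(
  series=[
    {"translation": [0, -0.014, 0], "spin": 0},
    {"translation": [-0.004, 0, 0], "spin": 0},
    {"translation": [-0.004, 0, 0], "spin": 0},
    {"translation": [-0.003, 0, 0], "spin": 0},
    {"translation": [0, 0, 0], "spin": 0},
  ],
)

```text
time: 7.95
tool_pos: [0.6137, 0.0929, 0.0928]
tcp_rot: [3.139, -0.138, 0.001]
wrist_force: [0.5, -0.1, 0.5]
width: -0.005
```

Emit:
play_rows(
  series=[
    {"translation": [-0.004, -0.0007, 0], "spin": -0.5},
    {"translation": [-0.004, -0.0007, 0], "spin": -0.5},
    {"translation": [-0.004, -0.0007, 0], "spin": -0.5},
    {"translation": [-0.004, -0.0007, 0], "spin": -0.5},
    {"translation": [-0.004, -0.0007, 0], "spin": -0.5},
  ],
)

```text
time: 8.45
tool_pos: [0.5951, 0.0966, 0.0926]
tcp_rot: [-3.134, -0.206, -0.004]
wrist_force: [3.5, 1.1, -1.7]
width: -0.0
```

Contact at about 3.5 N, so I continue the arc.

Emit:
play_rows(
  series=[
    {"translation": [-0.004, -0.0007, 0], "spin": -0.5},
    {"translation": [-0.004, -0.0007, 0], "spin": -0.5},
    {"translation": [-0.004, -0.0007, 0], "spin": -0.5},
    {"translation": [-0.004, -0.0007, 0], "spin": -0.5},
    {"translation": [-0.004, -0.0007, 0], "spin": -0.5},
  ],
)

```text
time: 8.95
tool_pos: [0.5749, 0.0962, 0.0928]
tcp_rot: [-3.093, -0.546, -0.005]
wrist_force: [2.4, 3.1, 0.0]
width: -0.004
```

Emit:
play_rows(
  series=[
    {"translation": [-0.004, -0.0007, 0], "spin": -0.5},
    {"translation": [-0.004, -0.0007, 0], "spin": -0.5},
    {"translation": [-0.004, -0.0007, 0], "spin": -0.5},
    {"translation": [-0.004, -0.0007, 0], "spin": -0.5},
    {"translation": [-0.004, -0.0007, 0], "spin": -0.5},
  ],
)

```text
time: 9.45
tool_pos: [0.5553, 0.0911, 0.093]
tcp_rot: [-3.015, -0.879, -0.005]
wrist_force: [1.2, 3.5, -0.2]
width: -0.001
```

```bash
python3 - <<'E'
from h import *
s=bot.read_state(); c=cal('wrist'); im=bot.read_camera('wrist'); a=bot.read_camera('scene'); b=bot.read_camera('side')
cv2.imwrite('pics/w4w.png',im);cv2.imwrite('pics/w4s.png',a);cv2.imwrite('pics/w4b.png',b)
cv2.imwrite('pics/w4.png',np.hstack([cv2.resize(im,(400,300)),cv2.resize(a[205:310,210:350],(400,300),interpolation=cv2.INTER_CUBIC)])); np.save('w4.npy',c,allow_pickle=True); print(s['tool_pos'],s['tcp_rot'],s['wrist_force'],s['time'])
E
```

```text
[0.55525961 0.09105152 0.09300537] [-3.01493224 -0.87914357 -0.00452452] [ 1.24591759  3.45001185 -0.1811013 ] 9.45
```

View pics/w4.png

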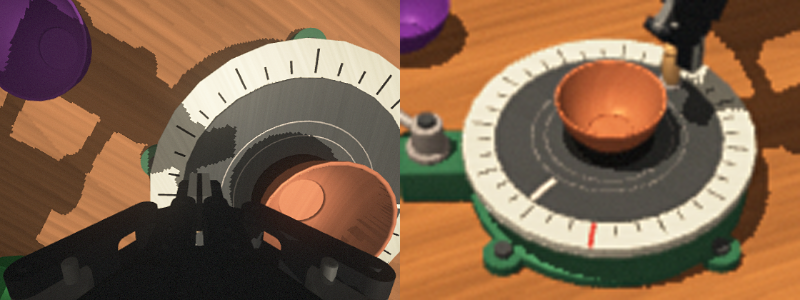

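The index has come round to crop (543,188) and the red line is at (592,235). The scene camera sees both, so I'll measure from it.

```bash
cat > ang.py <<'E'
from h import *
def ang(im,c,H=np.array([.5825,.001])):
    im=im.astype(float); res={}
    def prof(r0,r1,z,f,lo,hi):
        th=np.radians(np.arange(lo,hi,.1)); S=0
        for rr in np.arange(r0,r1,.001):
            q=np.array([proj(c,[H[0]+rr*np.cos(t),H[1]+rr*np.sin(t),z]) for t in th]).astype(np.float32)
            S=S+cv2.remap(f.astype(np.float32),q[None,:,0],q[None,:,1],cv2.INTER_LINEAR)[0]
        S=S-np.median(S); i=S.argmax(); w=np.clip(S,0,None)*(abs(np.arange(len(S))-i)<35)*(S>S[i]*.35)
        return np.degrees((w*th).sum()/w.sum()), S[i]/len(np.arange(r0,r1,.001))
    g=im.min(axis=2); red=np.clip(im[:,:,2]-im[:,:,1],0,255)
    for rr in [(.079,.09),(.09,.101)]: print('idx',rr,prof(*rr,.06,g,-120,-10))
    for rr in [(.108,.118),(.118,.129)]: print('red',rr,prof(*rr,.058,red,-60,0))
E
python3 - <<'E'
from ang import *
c=cal('scene')
for n in ['scene0','w4s']: print(n); ang(cv2.imread(f'pics/{n}.png'),c)
c=np.load('w3.npy',allow_pickle=True).item(); print('w3'); ang(cv2.imread('pics/w3.png'),c,np.array([.5775,.001]))
E
```

```text
scene0
idx (0.079, 0.09) (np.float64(-92.5992813615182), np.float32(116.949265))
idx (0.09, 0.101) (np.float64(-92.4404325802291), np.float32(116.64136))
red (0.108, 0.118) (np.float64(-29.100633666053728), np.float32(142.44272))
red (0.118, 0.129) (np.float64(-29.028674076694184), np.float32(135.7647))
w4s
idx (0.079, 0.09) (np.float64(-63.37801300159535), np.float32(136.05971))
idx (0.09, 0.101) (np.float64(-62.998383036374726), np.float32(128.45381))
red (0.108, 0.118) (np.float64(-29.100361531673702), np.float32(142.24385))
red (0.118, 0.129) (np.float64(-29.02466699071836), np.float32(136.14888))
w3
idx (0.079, 0.09) (np.float64(-90.57288045918017), np.float32(145.22128))
idx (0.09, 0.101) (np.float64(-90.61452878428643), np.float32(142.39421))
red (0.108, 0.118) (np.float64(-28.015232121453682), np.float32(148.55025))
red (0.118, 0.129) (np.float64(-28.105197908239806), np.float32(148.83492))
```

Emit:
play_rows(
  series=[
    {"translation": [-0.004, -0.0007, 0], "spin": -0.5},
    {"translation": [-0.004, -0.0007, 0], "spin": -0.5},
    {"translation": [-0.004, -0.0007, 0], "spin": -0.5},
    {"translation": [-0.004, -0.0007, 0], "spin": -0.5},
    {"translation": [-0.004, -0.0007, 0], "spin": -0.5},
  ],
)

```text
time: 10.1
tool_pos: [0.537, 0.0814, 0.0927]
tcp_rot: [-2.902, -1.201, -0.003]
wrist_force: [-0.1, 3.7, 1.0]
width: -0.0
```

Emit:
play_rows(
  series=[
    {"translation": [-0.004, -0.0007, 0], "spin": -0.5},
    {"translation": [-0.004, -0.0007, 0], "spin": -0.5},
    {"translation": [-0.004, -0.0007, 0], "spin": -0.5},
    {"translation": [-0.004, -0.0007, 0], "spin": -0.5},
    {"translation": [0, 0, 0], "spin": 0},
  ],
)

```text
time: 10.6
tool_pos: [0.5236, 0.0704, 0.0923]
tcp_rot: [2.788, 1.448, -0.0]
wrist_force: [-0.3, 0.2, -0.0]
width: 0.002
```

```bash
python3 - <<'E'
from ang import *
ang(bot.read_camera('scene'),cal('scene'))
E
```

```text
idx (0.079, 0.09) (np.float64(-38.58275497256396), np.float32(133.2579))
idx (0.09, 0.101) (np.float64(-38.5275869068587), np.float32(129.22932))
red (0.108, 0.118) (np.float64(-29.099387296457582), np.float32(141.725))
red (0.118, 0.129) (np.float64(-29.02689320333113), np.float32(136.52617))
```

Emit:
play_rows(
  series=[
    {"translation": [-0.004, -0.0007, 0], "spin": -0.5},
    {"translation": [-0.004, -0.0007, 0], "spin": -0.5},
    {"translation": [-0.003, -0.0005, 0], "spin": -0.4},
    {"translation": [0, 0, 0], "spin": 0},
  ],
)

```text
time: 11.05
tool_pos: [0.5161, 0.0623, 0.0922]
tcp_rot: [-2.695, -1.615, 0.001]
wrist_force: [0.3, 0.6, 0.2]
width: 0.003
```

```bash
python3 - <<'E'
from ang import *
ang(bot.read_camera('scene'),cal('scene'))
E
```

```text
idx (0.079, 0.09) (np.float64(-31.01929917435304), np.float32(138.92804))
idx (0.09, 0.101) (np.float64(-30.98293012206111), np.float32(133.16304))
red (0.108, 0.118) (np.float64(-29.102867378138683), np.float32(142.28467))
red (0.118, 0.129) (np.float64(-29.029195996779436), np.float32(136.19482))
```

Emit:
play_rows(
  series=[
    {"translation": [-0.0015, -0.0003, 0], "spin": -0.2},
    {"translation": [-0.0015, -0.0003, 0], "spin": -0.2},
    {"translation": [0, 0, 0], "spin": 0},
    {"translation": [0, 0, 0], "spin": 0},
  ],
)

```text
time: 11.5
tool_pos: [0.5142, 0.06, 0.0922]
tcp_rot: [-2.665, -1.663, 0.0]
wrist_force: [-0.6, 1.3, 0.1]
width: -0.002
```

```bash
python3 - <<'E'
from ang import *
ang(bot.read_camera('scene'),cal('scene'))
E
```

```text
idx (0.079, 0.09) (np.float64(-29.091553465931707), np.float32(137.67134))
idx (0.09, 0.101) (np.float64(-29.026332138589954), np.float32(140.53252))
red (0.108, 0.118) (np.float64(-29.103270708329088), np.float32(142.6252))
red (0.118, 0.129) (np.float64(-29.027382915560647), np.float32(136.46696))
```

The index is aligned with the red line to within 0.1°. I retreat from the handle, rise and turn toward the lever's other side.

Emit:
play_rows(
  series=[
    {"translation": [0.015, 0, 0], "spin": 0},
    {"translation": [0.02, 0, 0], "spin": 0},
    {"translation": [0, 0, -0.04], "spin": 0},
    {"translation": [0, 0, -0.04], "spin": -1},
    {"translation": [0, 0, -0.04], "spin": -1},
  ],
)

```text
time: 12.05
tool_pos: [0.5298, 0.092, 0.2133]
tcp_rot: [2.506, 1.894, -0.002]
wrist_force: [0.8, 0.2, 0.3]
width: -0.001
```

Emit:
play_rows(
  series=[
    {"translation": [0, 0, 0], "spin": -1},
    {"translation": [0, 0, 0], "spin": -1},
    {"translation": [0, 0, 0], "spin": -1},
    {"translation": [0, 0, 0], "spin": -1},
    {"translation": [0, 0, 0], "spin": -1},
  ],
)

```text
time: 12.55
tool_pos: [0.5302, 0.0919, 0.2125]
tcp_rot: [2.037, 2.391, -0.0]
wrist_force: [-0.5, 0.0, 0.4]
width: -0.0
```

Emit:
play_rows(
  series=[
    {"translation": [0, 0, 0], "spin": -1},
    {"translation": [0, 0, 0], "spin": -1},
    {"translation": [0, 0, 0], "spin": -1},
    {"translation": [0, 0, 0], "spin": -1},
    {"translation": [0, 0, 0], "spin": -1},
  ],
)

```text
time: 13.05
tool_pos: [0.5302, 0.0919, 0.2124]
tcp_rot: [1.471, 2.775, -0.0]
wrist_force: [-0.5, 0.0, 0.5]
width: -0.001
```

Emit:
play_rows(
  series=[
    {"translation": [-0.0265, -0.036, 0], "spin": 0},
    {"translation": [-0.0265, -0.036, 0], "spin": 0},
    {"translation": [-0.0265, -0.036, 0], "spin": 0},
    {"translation": [-0.0265, -0.036, 0], "spin": 0},
    {"translation": [-0.0265, -0.036, 0], "spin": 0},
  ],
)

```text
time: 13.55
tool_pos: [0.4542, -0.1202, 0.2127]
tcp_rot: [1.475, 2.773, -0.001]
wrist_force: [1.0, -0.5, -0.5]
width: 0.001
```

Emit:
play_rows(
  series=[
    {"translation": [-0.0265, -0.036, 0], "spin": 0},
    {"translation": [0, 0, 0], "spin": 0},
  ],
)

```text
time: 13.75
tool_pos: [0.4382, -0.1653, 0.2127]
tcp_rot: [1.484, 2.768, -0.004]
wrist_force: [0.9, 1.2, 0.6]
width: 0.002
```

```bash
python3 - <<'E'
from ang import *
ang(bot.read_camera('scene'),cal('scene'))
s=bot.read_state(); c=cal('wrist'); im=bot.read_camera('wrist'); cv2.imwrite('pics/w5.png',im); np.save('w5.npy',c,allow_pickle=True); print(s['tool_pos'],s['tcp_rot'],s['q'],s['time'])
E
```

```text
idx (0.079, 0.09) (np.float64(-29.091721878013058), np.float32(137.28139))
idx (0.09, 0.101) (np.float64(-29.02706985383773), np.float32(139.93823))
red (0.108, 0.118) (np.float64(-29.100251485218376), np.float32(141.97055))
red (0.118, 0.129) (np.float64(-29.027589134741067), np.float32(136.58911))
[ 0.43898362 -0.16323313  0.21261362] [ 1.48306654e+00  2.76864574e+00 -9.38791705e-04] [-4.08701542e-01 -1.22116858e-01  2.05084707e+00 -7.02756938e-04
  1.21216375e+00 -9.95709720e-01] 13.8
```

View pics/w5.png

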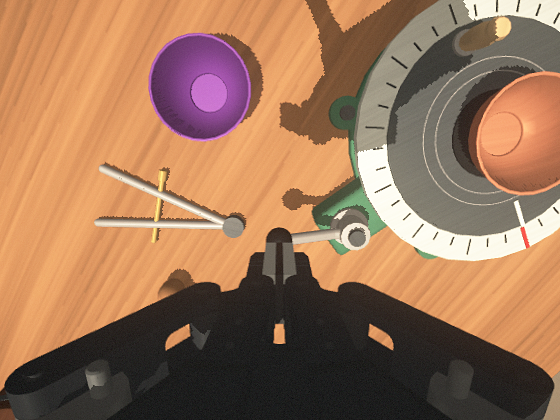

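The wrist view shows the ball at (280,236) just beyond the finger, the boss cap at (357,236), and index and red in line at (520,225).

```bash
python3 - <<'E'
from h import *
c=np.load('w5.npy',allow_pickle=True).item()
p=lambda u,v,z: onz(c,u,v,z)[:2].round(4)
b,q=p(280,238,.082),p(356,237,.086); d=b-q; print(b,q,np.hypot(*d),np.degrees(np.arctan2(d[1],d[0])),proj(c,[.4607,-.195,.082]),proj(c,[.439,-.1632,.082]))
E
```

```text
[ 0.4607 -0.1933] [ 0.5192 -0.1513] 0.07201562330494683 -144.32359177813802 [279.0150335  239.34638253] [278.60178159 200.47170703]
```

Emit:
play_rows(
  series=[
    {"translation": [0, 0, 0.045], "spin": 0},
    {"translation": [0, 0, 0.045], "spin": 0},
    {"translation": [0, 0, 0.044], "spin": 0},
    {"translation": [0, 0, 0], "spin": 0},
    {"translation": [-0.006, 0, 0], "spin": 0},
  ],
)

```text
time: 14.35
tool_pos: [0.4423, -0.1644, 0.078]
tcp_rot: [-1.472, -2.772, 0.0]
wrist_force: [0.5, -0.7, 1.2]
width: 0.0
```

Emit:
play_rows(
  series=[
    {"translation": [-0.006, 0, 0], "spin": 0},
    {"translation": [-0.0066, -0.0018, 0], "spin": -1},
    {"translation": [-0.0066, -0.0018, 0], "spin": -1},
    {"translation": [-0.0066, -0.0018, 0], "spin": -1},
  ],
)

```text
time: 14.75
tool_pos: [0.4565, -0.1903, 0.0814]
tcp_rot: [1.096, 2.94, 0.002]
wrist_force: [-1.4, 3.9, 1.1]
width: -0.005
```

Emit:
play_rows(
  series=[
    {"translation": [-0.0066, -0.0018, 0], "spin": -1},
    {"translation": [-0.0066, -0.0018, 0], "spin": -1},
    {"translation": [-0.0066, -0.0018, 0], "spin": -1},
    {"translation": [-0.0066, -0.0018, 0], "spin": -1},
  ],
)

```text
time: 15.15
tool_pos: [0.4738, -0.211, 0.0814]
tcp_rot: [0.569, 3.087, -0.001]
wrist_force: [-2.8, 3.4, 1.7]
width: 0.001
```

Emit:
play_rows(
  series=[
    {"translation": [-0.0066, -0.0018, 0], "spin": -1},
    {"translation": [-0.0066, -0.0018, 0], "spin": -1},
    {"translation": [-0.0066, -0.0018, 0], "spin": -1},
    {"translation": [-0.0066, -0.0018, 0], "spin": -1},
  ],
)

```text
time: 15.55
tool_pos: [0.4974, -0.2244, 0.0813]
tcp_rot: [0.024, 3.14, -0.002]
wrist_force: [-4.3, 0.7, 0.9]
width: -0.002
```

Emit:
play_rows(
  series=[
    {"translation": [-0.0066, -0.0018, 0], "spin": -1},
    {"translation": [0, 0, 0], "spin": 0},
  ],
)

```text
time: 15.75
tool_pos: [0.5048, -0.2265, 0.0812]
tcp_rot: [-0.108, 3.136, -0.003]
wrist_force: [-0.5, 0.2, 0.8]
width: 0.002
```

Emit:
play_rows(
  series=[
    {"translation": [-0.0033, -0.0009, 0], "spin": -0.5},
    {"translation": [0, 0, 0], "spin": 0},
  ],
)

```text
time: 15.95
tool_pos: [0.5075, -0.2272, 0.0808]
tcp_rot: [-0.174, 3.134, -0.004]
wrist_force: [-3.0, -0.7, 2.3]
width: -0.006
```

Emit:
play_rows(
  series=[
    {"translation": [-0.0033, -0.0009, 0], "spin": -0.5},
    {"translation": [0, 0, 0], "spin": 0},
  ],
)

```text
time: 16.15
tool_pos: [0.5103, -0.2276, 0.08]
tcp_rot: [-0.242, 3.13, -0.003]
wrist_force: [-2.5, -2.0, 2.6]
width: -0.001
```

Emit:
play_rows(
  series=[
    {"translation": [-0.003, -0.0005, 0], "spin": -0.3},
    {"translation": [0, 0, 0], "spin": 0},
  ],
)

```text
time: 16.35
tool_pos: [0.5127, -0.2271, 0.079]
tcp_rot: [-0.284, 3.128, -0.002]
wrist_force: [-2.1, -1.4, 2.0]
width: -0.0
```

Emit:
play_rows(
  series=[
    {"translation": [-0.002, 0, 0], "spin": 0},
    {"translation": [0, 0, 0], "spin": 0},
  ],
)

```text
time: 16.55
tool_pos: [0.5143, -0.2264, 0.0784]
tcp_rot: [0.284, -3.129, 0.001]
wrist_force: [-2.6, -3.0, 1.8]
width: 0.005
```

Emit:
play_rows(
  series=[
    {"translation": [-0.002, 0, 0], "spin": 0},
    {"translation": [0, 0, 0], "spin": 0},
  ],
)

```text
time: 16.75
tool_pos: [0.5162, -0.226, 0.0782]
tcp_rot: [0.285, -3.128, 0.001]
wrist_force: [-3.4, -2.8, 2.9]
width: 0.0
```

Emit:
play_rows(
  series=[
    {"translation": [-0.002, 0, 0], "spin": 0},
    {"translation": [0, 0, 0], "spin": 0},
  ],
)

```text
time: 16.95
tool_pos: [0.5172, -0.2257, 0.0781]
tcp_rot: [0.286, -3.126, 0.0]
wrist_force: [-6.1, -4.2, 4.6]
width: 0.001
```

Emit:
play_rows(
  series=[
    {"translation": [-0.002, 0, 0], "spin": 0},
    {"translation": [0, 0, 0], "spin": 0},
  ],
)

```text
time: 17.15
tool_pos: [0.5174, -0.2257, 0.078]
tcp_rot: [0.286, -3.123, -0.0]
wrist_force: [-11.8, -5.6, 7.1]
width: -0.001
```

The force rose to about 13 N with no movement, so the lever is at its home stop. I back off, rise, and check.

Emit:
play_rows(
  series=[
    {"translation": [0.01, 0, 0], "spin": 0},
    {"translation": [0.025, 0, 0], "spin": 0},
    {"translation": [0, 0, -0.045], "spin": 0},
    {"translation": [0, 0, -0.045], "spin": 0},
    {"translation": [0, 0, -0.045], "spin": 0},
  ],
)

```text
time: 17.65
tool_pos: [0.4856, -0.2305, 0.2139]
tcp_rot: [-0.285, 3.128, 0.003]
wrist_force: [0.6, 0.4, 0.6]
width: -0.0
```

Emit:
play_rows(
  series=[
    {"translation": [0.04, 0, 0], "spin": 0},
    {"translation": [0.04, 0, 0], "spin": 0},
    {"translation": [0, 0, 0], "spin": 0},
    {"translation": [0, 0, 0], "spin": 0},
  ],
)

```text
time: 18.05
tool_pos: [0.4073, -0.2456, 0.2133]
tcp_rot: [-0.283, 3.126, 0.0]
wrist_force: [0.1, -1.8, 0.8]
width: -0.0
```

```bash
python3 - <<'E'
from ang import *
a=bot.read_camera('scene'); b=bot.read_camera('side'); ang(a,cal('scene'))
cv2.imwrite('pics/f.png',np.hstack([cv2.resize(a[205:310,170:350],(514,300),interpolation=cv2.INTER_CUBIC),cv2.resize(b[130:280,150:290],(280,300))]))
cv2.imwrite('pics/f_s.png',a)
d=cv2.absdiff(a,cv2.imread('pics/scene0.png')).max(2); d0=d.copy()
s=bot.read_state(); print(s['tool_pos'],s['wrist_force'],s['time'])
E
```

```text
idx (0.079, 0.09) (np.float64(-29.08862618423866), np.float32(138.58105))
idx (0.09, 0.101) (np.float64(-29.027304844968125), np.float32(141.0435))
red (0.108, 0.118) (np.float64(-29.101497277837296), np.float32(142.49043))
red (0.118, 0.129) (np.float64(-29.028070559440852), np.float32(136.73784))
[ 0.40810055 -0.24572861  0.21328375] [-0.50461533  1.19009233 -0.41222054] 18.15
```

View pics/f.png

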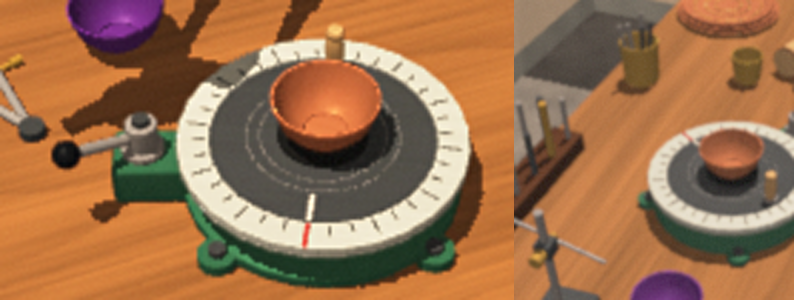

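The index (311,207) and the red line (305,234) are in line. The lever ball is at its home position, crop (66,155), which is scene (193,259) against (191,257) at the start. The bowl is central and upright.

```bash
python3 -c "
from workcell import bot
print(bot.finish_job())"
```

```text
the job is handed in; nothing more can be done
None
```

The plate is turned to the red line and clamped there, and I have handed the job in. No verdict came back.

- **Release:** I pushed the clamp lever back with shut fingertips until the force rose to about 17 N with no further movement, which I took as the released stop.
- **Turning:** I pushed the handle about 63° anticlockwise at roughly 3–4 N. The index line ended within about 0.1° of the red line, or about 0.2 mm at the plate's edge.
- **Lock:** I pushed the lever home until about 13–15 N with no further movement, then backed off and raised the fingers clear.

**Last checks:**
- **Alignment:** the scene camera put the index at -29.09° and -29.03° at two radii, against -29.10° and -29.03° for the red line.
- **Lever:** the ball was within about 2 pixels of where it stood, locked, at the start.
- **Bowl and ring:** by eye the bowl stood upright in the middle of the plate. The red line's measured angle had not changed.
- **Clock:** it stood at 18 s of the 64 allowed.

**What disagreed or went unchecked:**
- Hub position estimates differed by about 6 mm between cameras. That hardly affects the alignment, because both lines were read in the same picture.
- My automatic index reading from the wrist camera failed, so I used the scene camera.
- I did not measure the bench tools' positions at the end. No push force suggested I had touched any of them.

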